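Load an angle bracket into the bridge drill jig and latch it

TASK

Load the drill jig: gently push the angle bracket that lies on the jig's base under the low bridge until its front edge is fully home against the end stop, then push the latch bar round by its knob until it is fully closed behind the bracket's upright leg. Do it all with the fingertips, picking nothing up: the bracket must slide flat on the base without being lifted or tipped, and the latch stays open until the bracket is home. Leave the other things on the bench where they are.

Things in the scene. Friction and masses are not known exactly. Their poses are not given: they have to be found in the camera images.
- jig: drill jig, fixed on the bench: dark steel base plate 300 x 170 x 15 mm, x = -160 to 140. Origin: at its underside, midway across; x runs along it from the loading end (toward the robot) to the end stop, y left, z up; plate top at z = 15. Two guide rails, 14 mm high, form a channel 64 mm wide (y = -32 to 32) from x = 17 to 102 mm, flaring to 88 mm wide at x = -17 as a lead-in
- jig_bridge (a point): point on the plate's top under the middle of the aluminium bridge (jig x = 60, y = 0 mm). The bridge is 42 mm wide along x, spans the channel with 13 mm headroom over the plate, is 25 mm high over all, and carries a steel drill bush 8 mm higher
- jig_stop (a point): middle of the end stop's face at the plate's top (jig x = 100, y = 0 mm): two small rest buttons at the far end of the channel, on which the bracket's front edge bears when it is home
- bracket: aluminium angle bracket, about 0.3 kg, smooth, loose on the loading half of the jig's base: flat base leg 100 x 60 x 10 mm and at its rear end an upright leg 10 mm thick, 60 wide, 55 high over all. Origin: centre of the base leg's underside; x points forward to the end that goes under the bridge; rear face at x = -50 mm, one flat plane from the underside to the top. Home: origin at jig x = 50, y = 0 mm
- bracket_front (a point): middle of the bracket's front edge, at its underside, 50 mm ahead of the bracket's origin; meets jig_stop when the bracket is home
- latch_bar (a joint): angle (rad) of the jig's level steel latch bar about its upright pivot. 0: the bar points straight back (jig -x), above the plate's left edge, clear of the channel; negative: swung outward to the left (to -0.9); it grows as the bar swings anticlockwise seen from above, inward behind the bracket; 1.57: fully closed, pointing to jig -y, at its stop. Starts open (below 0); light friction, 1 to 2 N at the knob; stays where left
- latch_pivot (a point): the latch bar's pivot axis, at the plate's top (jig x = -14, y = 72 mm), left of the channel. The bar is 14 mm wide, 142 mm long and lies 20 to 32 mm above the plate; closed, its pad stands 2 mm behind the upright leg of a bracket that is home. A keeper block, 34 mm high, stands opposite at jig x = -7 to 15, y = -82 to -62 mm
- latch_knob (a point): middle of the round black knob on the latch bar: 18 mm in diameter, 36 to 58 mm above the jig's plate, 110 mm from the pivot
- drilled_bracket: a finished bracket of the same shape that stands apart on the bench to the right of the vice; leave it alone
- file_flat: a flat file with a wooden handle, 305 mm long, lying to the left of the jig; leave it alone
- oil_can: a grey can of cutting oil, 58 mm wide and 103 mm tall, standing to the left of the jig; leave it alone
- tape_measure: a yellow tape measure, 36 x 80 x 60 mm, standing to the right of the jig's far end; leave it alone
- marker: a marker pen, 135 mm long, lying to the right of the jig; leave it alone

How it is judged (in metres and radians):
On the way:
1. the bracket is home against the end stop under the bridge, square in the channel, while the latch is still open (x of bracket_front in the frame of jig above 0.096 m and y of bracket_front in the frame of jig between -0.005 and 0.005 m and angle between the x axis of bracket and the x axis of jig, either way round below 0.06 rad and z of bracket in the frame of jig below 0.018 m and x of bracket in the frame of jig above 0.03 m and value of joint latch_bar below 0.6 rad), for 0.2 s.
At the end, for the whole second after the job is handed in: the bracket lies flat in the channel under the bridge, its front edge within 3 mm of the end stop's rest buttons and 5 mm of the channel's middle, within 0.06 rad of square, at rest, and the latch bar is closed to 1.47 rad or more (fully closed 1.57) (x of bracket_front in the frame of jig above 0.097 m and y of bracket_front in the frame of jig between -0.005 and 0.005 m and angle between the x axis of bracket and the x axis of jig, either way round below 0.06 rad and z of bracket in the frame of jig below 0.018 m and x of bracket in the frame of jig above 0.03 m and value of joint latch_bar above 1.47 rad and linear speed of bracket below 0.01 m/s); the robot touches nothing.
It fails at once if the bracket is tipped by more than 0.12 rad (angle between bracket's own z axis and vertical above 0.12 rad).
It fails at once if the bracket is lifted by more than 6 mm (z of bracket in the frame of jig above 0.021 m).
It fails at once if the latch is swung in (over 0.6 rad) before the bracket is home within 10 mm (value of joint latch_bar above 0.6 rad and x of bracket_front in the frame of jig below 0.09 m).
It fails at once if the bracket is rammed or squeezed: more than 90 N between the fingers and the bracket (contact force between the fingers and bracket above 90 N).
It fails at once if one of the other things (drilled bracket, file, oil can, tape measure, marker) is moved by more than 20 mm (distance of any of drilled_bracket, file_flat, oil_can, tape_measure, marker from where it was at the start of the episode above 0.02 m).
It also fails if it takes over 59 s, if anything falls off the work surface, if the arm or the gripper's body presses on something with over 40 N, if the wrist force passes 120 N, or if a joint passes its speed limit or range.

ROBOT

A 6-joint arm with a two-finger parallel gripper is mounted at the origin on a cart in front of the work surface, level with it; the furniture and walls round the work are solid. World frame = base frame: x ahead of the robot, y to its left, z up, the work surface at z = 0. Lengths are in mm, angles in rad, forces in N, time in s.
With the tool pointing down it reaches from about 425 to 1125 mm from the base axis. Payload 14.9 kg.
Tool frame: the origin (TCP) lies on the centre line of the jaws, within the pads' length; the fingertips stand robot.tip_extent ahead of it and the grasp point (between the pads) lies 11 mm behind it (robot.tip_extent is the distance from the TCP to the fingertips, in mm); z points along the fingers, y is the direction in which the jaws open and shut (so a half turn about z gives the same grasp; the last joint's range is limited). The gripper opens to 91 mm and grips with 3 to 60 N. Pads are 32 mm wide; open, the fingers measure 118 mm over their backs; the gripper's body (76 mm by 178 mm) begins 60 mm behind the grasp point.
Start: joints at [-0.033, 0.379, 1.734, -0, 1.028, -0.033], TCP at [700.013, -0.006, 221.932] pointing down, gripper open.
Joint ranges: [-2.77, 2.77], [-0.74, 2.19], [0, 2.66], [-1.06, 4.2], [0.31, 2.87], [-3.08, 3.08]. Speed limits (rad/s): [1.89, 1.89, 2.39, 3.14, 3.14, 3.14].

INTERFACE

Orientations are given as a rotation vector (axis times angle).
In Python, from workcell import robot, optics, ticket, models gives the robot as it stands. The module is installed in compiled form; this text tells all that it offers.
- The arm moves only by the tool send_rows, never from a script. Its argument "plan" is a list of rows, each a list of 3 entries, a list of its own where there are three numbers: the shift along the world's x, y, z in mm, then the turn, a rotation vector about the world's x, y, z in rad, then the closure in counts, from 0 (fully open) to 255 (shut). A call has 1 to 10 rows; each row shifts and turns the commanded pose from where the row before left it; what a row does not reach is not made up. A row lasts 1/8 s, in which the tool goes at most 62.5 mm and 10.7 degrees, less where a joint would pass 70% of its speed; a pose out of reach is approached as far as the arm can. A call is refused whole if a number of a shift passes 62.5 or a number of a turn 0.188, either way. A call with a gripper value outside its range is refused whole. The fingers move at their own pace and stop on an object; "grip_force" is the grip in N (left out, the last holds). Time passes only in rows, so rows that do not move let the fingers close. It gives the time, the measured TCP pose, the force and the opening at its end, in the units of the state.
- robot.state(): the state, without advancing time (a new reading comes with each control period).
- optics.capture(name): name is "scene" or "side" or "wrist"; returns the picture (384x512x3 uint8, red, green, blue); there is no depth.
- optics.camera_info(name): a dict with "vfov" (degrees; the focal length in pixels is half the picture's height over the tangent of half this angle, whatever the lens; pixels are square), "cx", "cy" (the principal point, pixels), "R" (3x3) and "t" (3): a world point X has camera coordinates R X + t; the wrist camera has in their place "T_tool_cam" (4x4, takes a point from camera to tool coordinates, whose origin is the TCP and whose axes are the flange's). Camera axes: x right, y down, z forward; pixel columns grow to the right and rows downward; lengths in mm; the calibration is good to about 2 mm. A picture is of the moment at which its call begins: read the wrist's pose just before it. camera_info takes no time and is no camera call.
- ticket.sign_off(): hands the job in, once; it reports no verdict.
Trained networks look in the newest picture that a camera, given by its name, has taken for a name from the list of things; names that differ only in an ending like _2 or _b are one class to them, and where a whole thing is asked for, a point or a joint stands for the part that bears it (a point fixed in the world has none). Each returns a list of dicts, best first, with "p" (0 to 1); they miss things now and then, are a little off and sometimes report something else, mostly with a low value. They report only what shows in the picture. A call takes as long as a camera call.
- models.silhouettes(camera, label): "pixels" (384x512 bool, what is visible of it).
- models.tip_of(camera, label): "xyz" ([x, y, z] in mm, in world coordinates, good to about 4 mm: a listed point, or the origin of a listed thing).
The state is a dict: "time_s": time; "joint_positions": joint angles; "joint_vel": joint speeds; "effort": joint torques, N m; "tcp_pos": TCP position; "orientation": TCP orientation; "contact_force": force on the tool from outside, world axes, zero at the start; "wrist_torque": the same for the moment, N m; "width": finger opening in mm.
Only numpy, scipy, OpenCV 4.12 (cv2) and the standard library are available. Lean on these libraries where they do the work, as an engineer would, in place of code of your own. Each camera call takes 0.05 s, during which the arm holds its last target. There are 200 camera calls.

## Working session

There is one attempt and no reset: what is moved stays moved. The work goes in short steps, Python scripts to look and compute and a tool call to move; the robot and the scene stay as the last step left them, time stands still between calls to the robot, and variables do not carry over. Pictures are saved under pics/ and viewed, about 8 in all and at most 12, crops included, and the job is handed in when it is done.

Besides the shell and the picture viewer there is one more tool, called after ">>>" as a command line: name --argument value ..., lists and objects as JSON in quotes. send_rows: Moves the arm, as the interface text tells. Its arguments: {"type":"object","properties":{"plan":{"type":"array"},"grip_force":{"type":"number"}},"required":["plan"]}

```bash
mkdir -p pics; python3 - <<'E'
from workcell import robot,optics,models
import cv2,numpy as np
for c in("scene","side"):
    im=optics.capture(c); cv2.imwrite(f"pics/{c}0.png",im[:,:,::-1])
    i=optics.camera_info(c); R=np.array(i["R"]);print(c,(-R.T@np.array(i["t"])).round(),R[2].round(2),i["vfov"])
    for l in("jig","jig_bridge","jig_stop","bracket","bracket_front","latch_pivot","latch_knob","drilled_bracket","oil_can","tape_measure","file_flat","marker"):
        print(l,[(np.round(d["xyz"]).tolist(),round(d["p"],2)) for d in models.tip_of(c,l)[:2]])
print(robot.state(),robot.tip_extent)
a,b=cv2.imread("pics/scene0.png"),cv2.imread("pics/side0.png")
E
```

```text
scene [ 147. -624.  992.] [ 0.4   0.53 -0.75] 45.4191892435196
jig [([690.0, 142.0, -3.0], 0.93)]
jig_bridge [([751.0, 135.0, 12.0], 0.76)]
jig_stop [([790.0, 128.0, 13.0], 0.59)]
bracket [([607.0, 144.0, 12.0], 0.78)]
bracket_front [([653.0, 139.0, 15.0], 0.77)]
latch_pivot [([688.0, 216.0, 14.0], 0.6)]
latch_knob [([590.0, 269.0, 58.0], 0.63), ([788.0, 129.0, 14.0], 0.6)]
drilled_bracket [([554.0, -280.0, -6.0], 0.59)]
oil_can [([759.0, 292.0, 4.0], 0.62)]
tape_measure [([734.0, 12.0, 4.0], 0.63)]
file_flat [([672.0, 383.0, -3.0], 0.72)]
marker [([625.0, 38.0, -0.0], 0.55)]
side [ 335. -897.  824.] [ 0.26  0.75 -0.6 ] 48.33764466868461
jig [([689.0, 142.0, 1.0], 0.9), ([608.0, 140.0, 15.0], 0.7)]
jig_bridge [([749.0, 136.0, 13.0], 0.92)]
jig_stop [([788.0, 130.0, 12.0], 0.8), ([673.0, 390.0, -2.0], 0.71)]
bracket [([604.0, 143.0, 15.0], 0.56)]
bracket_front [([658.0, 133.0, 17.0], 0.89)]
latch_pivot [([684.0, 214.0, 19.0], 0.83)]
latch_knob [([587.0, 264.0, 62.0], 0.8)]
drilled_bracket [([554.0, -279.0, 0.0], 0.7)]
oil_can [([758.0, 287.0, 3.0], 0.78)]
tape_measure [([734.0, 11.0, 3.0], 0.9), ([626.0, 39.0, 2.0], 0.17)]
file_flat [([678.0, 390.0, -1.0], 0.63)]
marker [([624.0, 42.0, -1.0], 0.55)]
{'time_s': 1.3, 'joint_positions': array([-3.33115190e-02,  3.78898141e-01,  1.73423957e+00,  2.50310304e-06,
        1.02854022e+00, -3.33061219e-02]), 'joint_vel': array([-0.00014705, -0.00014534,  0.00121027,  0.0010447 , -0.00044717,
        0.00018238]), 'effort': array([ 1.26905725e-04, -7.63702226e+01, -4.34741700e+01,  6.51180069e-02,
        3.89755669e-02,  2.47374874e-05]), 'tcp_pos': array([ 6.99978514e+02, -1.24832568e-02,  2.21913441e+02]), 'orientation': array([-2.22140383e+00, -2.22138897e+00,  8.90513917e-05]), 'contact_force': array([-0.08014455,  0.33173588,  0.29423955]), 'wrist_torque': array([-0.02675025,  0.00393892, -0.02926639]), 'width': 91.16432043572776} 8.0
```

```bash
cat > fit.py <<'E'
import numpy as np
from scipy.optimize import least_squares
def fit(L,W,w=None):
    L=np.array(L,float);W=np.array(W,float);w=np.ones(len(L)) if w is None else np.array(w)
    f=lambda p:(((L@np.array([[np.cos(p[2]),np.sin(p[2])],[-np.sin(p[2]),np.cos(p[2])]])+p[:2]-W)*w[:,None]).ravel())
    r=least_squares(f,[*W[0],-.1]);return r.x,f(r.x).reshape(-1,2).round(1).tolist()
E
python3 - <<'E'
from fit import fit
import cv2,numpy as np
print(fit([(0,0),(0,0),(60,0),(60,0),(100,0),(100,0),(-14,72),(-14,72)],[(690,142),(689,142),(751,135),(749,136),(790,128),(788,130),(688,216),(684,214)]))
print(fit([(0,0),(0,0),(50,0),(50,0)],[(607,144),(604,143),(653,139),(658,133)]))
a,b=cv2.imread("pics/scene0.png"),cv2.imread("pics/side0.png")
from workcell import optics
for n,im in(("scene",a),("side",b)):
    i=optics.camera_info(n);f=192/np.tan(np.radians(i["vfov"]/2));c=np.array(i["R"])@[660,150,20]+i["t"];print(n,f*c[:2]/c[2]+[i["cx"],i["cy"]])
    u,v=(f*c[:2]/c[2]+[i["cx"],i["cy"]]).astype(int)
    cr=im[max(v-75,0):v+75,max(u-100,0):u+100];print(max(u-100,0),max(v-75,0));cv2.imwrite(f"pics/{n}_c.png",cv2.resize(cr,None,fx=4,fy=4,interpolation=2))
E
```

```text
(array([ 6.90100126e+02,  1.42256919e+02, -1.29958128e-01]), [[0.1, 0.3], [1.1, 0.3], [-1.4, -0.5], [0.6, -1.5], [-0.7, 1.3], [1.3, -0.7], [-2.5, -0.5], [1.5, 1.5]])
(array([ 6.05776591e+02,  1.43458513e+02, -1.48890015e-01]), [[-1.2, -0.5], [1.8, 0.5], [2.2, -3.0], [-2.8, 3.0]])
scene [246.2997426  177.41649394]
146 102
side [241.22441476 186.82250297]
141 111
```

View pics/scene0.png

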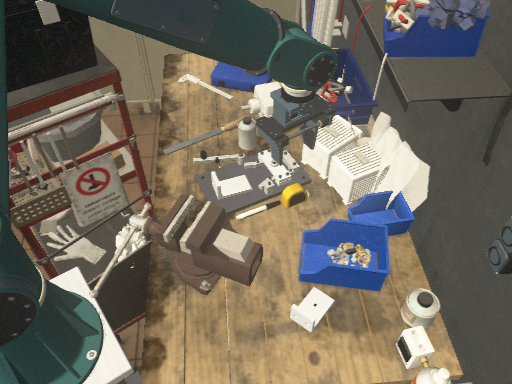

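View pics/side_c.png

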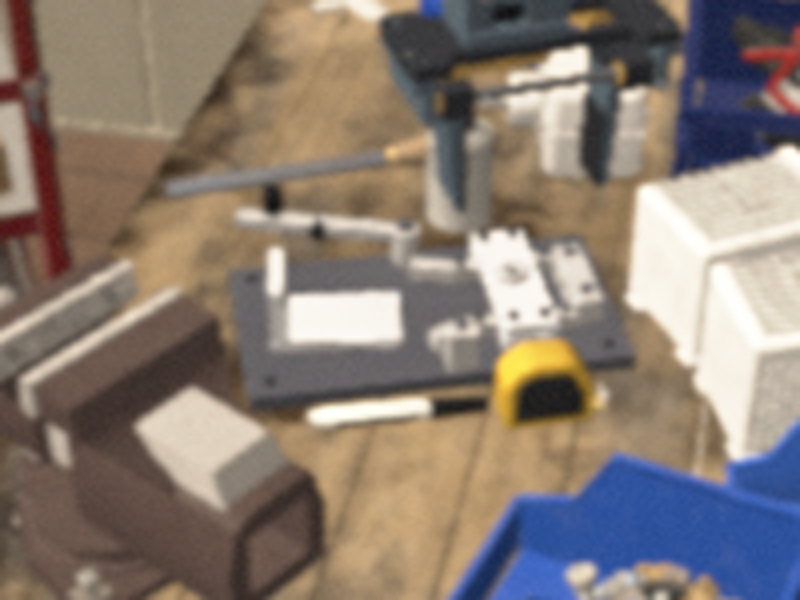

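>>> send_rows --plan '[[[-40, 45, 30], [0, 0, -0.13], 255], [[-40, 45, 30], [0, 0, 0], 255], [[-40, 45, 20], [0, 0, 0], 255], [[0, 0, 0], [0, 0, 0], 255], [[0, 0, 0], [0, 0, 0], 255]]'

```text
time_s: 1.92
tcp_pos: [586.5, 127.9, 297.4]
orientation: [2.36, 2.073, 0.0]
contact_force: [1.0, -0.2, -0.2]
width: 44.3
```

```bash
cat > wr.py <<'E'
from workcell import robot,optics,models
import cv2,numpy as np
from scipy.spatial.transform import Rotation as Ro
def cam(name):
    i=optics.camera_info(name);f=192/np.tan(np.radians(i["vfov"]/2))
    if name!="wrist": return np.array(i["R"]),np.array(i["t"]),f,i
    s=robot.state();T=np.array(i["T_tool_cam"]);Rt=Ro.from_rotvec(s["orientation"]).as_matrix()
    Rw=Rt@T[:3,:3];c=Rt@T[:3,3]+s["tcp_pos"];return Rw.T,-Rw.T@c,f,i
def proj(C,X):
    R,t,f,i=C;c=np.atleast_2d(X)@R.T+t;return f*c[:,:2]/c[:,2:]+[i["cx"],i["cy"]]
def ray(C,uv,z):
    R,t,f,i=C;d=R.T@np.array([(uv[0]-i["cx"])/f,(uv[1]-i["cy"])/f,1]);c=-R.T@t;return c+d*(z-c[2])/d[2]
J=[690.1,142.3,-.13]
def j2w(x,y,z,J=J):
    c,s=np.cos(J[2]),np.sin(J[2]);return [J[0]+c*x-s*y,J[1]+s*x+c*y,z]
def w2j(w,J=J):
    c,s=np.cos(J[2]),np.sin(J[2]);a,b=w[0]-J[0],w[1]-J[1];return [c*a+s*b,-s*a+c*b]
E
python3 - <<'E'
from wr import *
C=cam("wrist");im=optics.capture("wrist")[:,:,::-1].copy()
print("campos",-C[0].T@C[1],C[0][2],robot.state()["tcp_pos"],robot.state()["width"])
for l in("jig","jig_bridge","jig_stop","bracket","bracket_front","latch_pivot","latch_knob"):
    print(l,[(np.round(d["xyz"],1).tolist(),round(d["p"],2)) for d in models.tip_of("wrist",l)[:2]])
S=cam("side")
for z in(60,100,140):print(ray(S,(186,183.5),z).round())
big=cv2.resize(im,None,fx=1.5,fy=1.5,interpolation=2)
P=[j2w(x,y,15) for x,y in((-160,85),(-160,-85),(140,-85),(140,85))]
cv2.polylines(big,[(proj(C,P)*1.5).astype(int)],True,(0,255,0),1)
cv2.imwrite("pics/w1.png",big)
E
```

```text
campos [597.69336024 210.59802935 460.13659097] [-0.03707785 -0.28728171 -0.95712823] [586.64041124 127.44725075 297.00976723] 39.87919779952472
jig [([689.1, 144.7, -0.7], 0.56)]
jig_bridge [([750.9, 132.3, 15.7], 0.95), ([607.1, 146.2, 17.6], 0.46)]
jig_stop [([790.2, 134.7, 13.7], 0.65)]
bracket [([607.1, 149.9, 18.8], 0.94)]
bracket_front [([653.5, 134.8, 14.9], 0.66)]
latch_pivot [([682.7, 214.1, 12.2], 0.78)]
latch_knob [([591.0, 265.7, 64.0], 0.66)]
[489. 166.  60.]
[481. 110. 100.]
[473.  55. 140.]
```

View pics/w1.png

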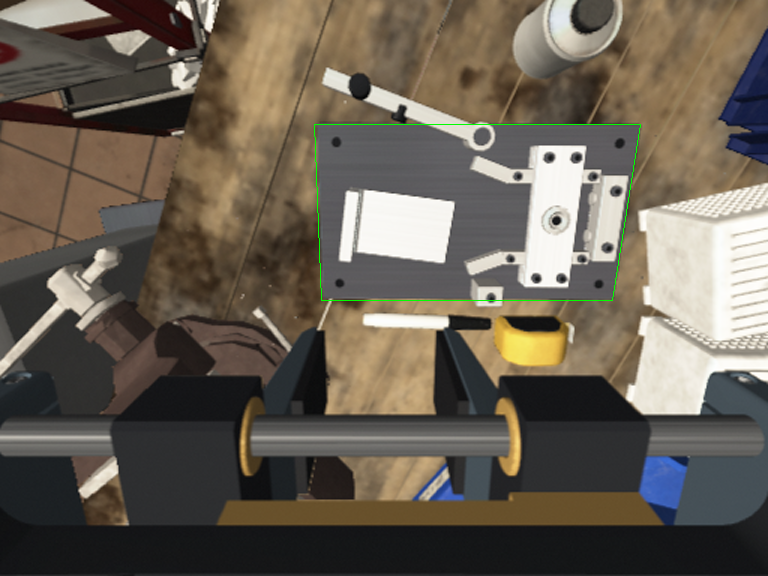

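```bash
python3 - <<'E'
from wr import *
C=cam("wrist")
for n,uv,z in(("FL",(455,202),25),("FR",(446,263),25),("RLtop",(345,191),70),("RRtop",(340,261),70),("baseL",(364,190),25),("baseR",(357,255),25),("rail",(471,161),29),("railR",(467,271),29),("plNL",(315,125),15),("plFR",(612,300),15),("knob",(359,86),73),("vice",(205,320),90),("vice",(300,355),90),("marker",(364,318),8),("tapeTL",(495,318),60)):
    w=ray(C,np.array(uv)/1.5,z);print(n,w[:2].round(1),np.round(w2j(w),1))
E
```

```text
FL [663.  161.4] [-29.4  15.4]
FR [649.3 103.8] [-35.5 -43.5]
RLtop [565.4 187.6] [-129.5   28.8]
RRtop [551.8 128.8] [-135.3  -31.3]
baseL [579.4 183.6] [-115.1   26.6]
baseR [563.9 123.2] [-122.6  -35.3]
rail [679.9 196.6] [-17.2  52.5]
railR [668.5  94.1] [-15.2 -50.6]
plNL [542.5 246.7] [-159.9   84.4]
plFR [816.3  40.2] [138.3 -84.9]
knob [588.8 265.7] [-116.4  109.2]
vice [430.   96.7] [-252.   -78.9]
vice [505.7  53.4] [-171.4 -112.1]
marker [560.   51.7] [-117.2 -106.7]
tapeTL [685.9  53.9] [  7.3 -88.2]
```

>>> send_rows --plan '[[[21, -25, 0], [0, 0, 0], 255], [[21, -25, -30], [0, 0, 0], 255], [[0, 0, -60], [0, 0, 0], 255], [[0, 0, -60], [0, 0, 0], 255], [[0, 0, -60], [0, 0, 0], 255], [[0, 0, -30], [0, 0, 0], 255], [[0, 0, 0], [0, 0, 0], 255], [[0, 0, 0], [0, 0, 0], 255]]'

```text
time_s: 3.32
tcp_pos: [629.2, 78.0, 58.8]
orientation: [2.36, 2.072, 0.002]
contact_force: [-0.8, 0.6, 0.4]
width: 0.8
```

```bash
python3 - <<'E'
from wr import *
s=robot.state();print(s["tcp_pos"],s["width"],s["contact_force"],w2j(s["tcp_pos"]),Ro.from_rotvec(s["orientation"]).as_matrix().round(3))
im=optics.capture("wrist")[:,:,::-1];cv2.imwrite("pics/w2.png",cv2.resize(im,None,fx=1.5,fy=1.5))
E
```

```text
[629.23975315  77.95022084  58.76430929] 0.7674990538643945 [-0.79220038  0.62906606  0.4251578 ] [np.float64(-52.004773170616744), np.float64(-71.69635480408303)] [[ 0.13   0.992  0.002]
 [ 0.992 -0.13   0.   ]
 [ 0.     0.002 -1.   ]]
```

View pics/w2.png

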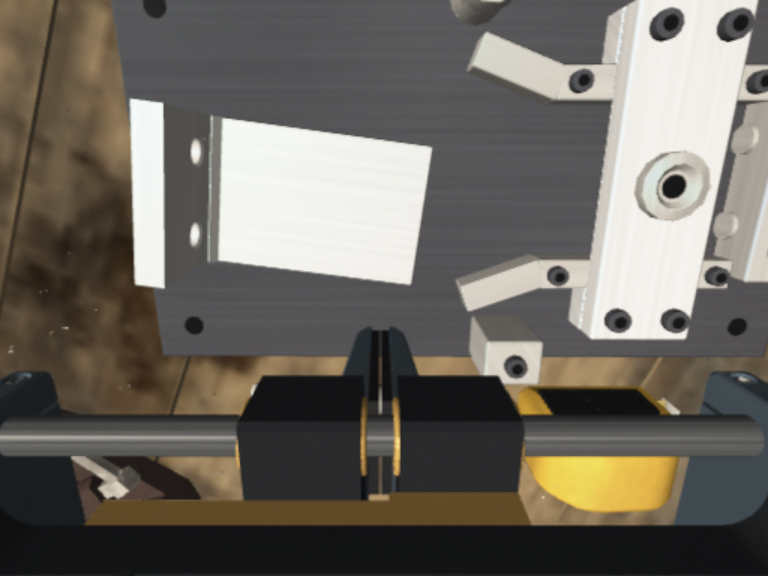

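>>> send_rows --plan '[[[0, 0, -25], [0, 0, 0], 255], [[0, 0, -7], [0, 0, 0], 255], [[1.3, 10, 0], [0, 0, 0], 255], [[0.4, 3, 0], [0, 0, 0], 255], [[0.4, 3, 0], [0, 0, 0], 255], [[0.4, 3, 0], [0, 0, 0], 255], [[0.4, 3.2, 0], [0, 0, 0], 255], [[0, 0, 0], [0, 0, 0], 255]]'

```text
time_s: 4.38
tcp_pos: [631.2, 100.4, 25.4]
orientation: [-2.361, -2.073, 0.0]
contact_force: [-0.7, -1.5, -1.1]
width: 0.3
```

```bash
python3 - <<'E'
from wr import *
s=robot.state();C=cam("wrist");print(s["tcp_pos"],s["contact_force"],w2j(s["tcp_pos"]))
im=optics.capture("wrist")[:,:,::-1];cv2.imwrite("pics/w3.png",cv2.resize(im,None,fx=1.5,fy=1.5))
m=models.silhouettes("wrist","bracket")
for d in m[:2]:
    k=np.uint8(d["pixels"]);c=max(cv2.findContours(k,0,2)[0],key=cv2.contourArea);print(d["p"],k.sum(),cv2.boundingRect(c),cv2.approxPolyDP(c,4,True)[:,0].tolist())
E
```

```text
[631.15399286 100.37829123  25.3845083 ] [-0.74700102 -1.52099146 -1.0717651 ] [np.float64(-53.014129695178084), np.float64(-49.20938403082371)]
0.9 27514 (36, 113, 251, 149) [[286, 115], [132, 114], [37, 120], [65, 260], [90, 259], [136, 221], [282, 220]]
```

View pics/w3.png

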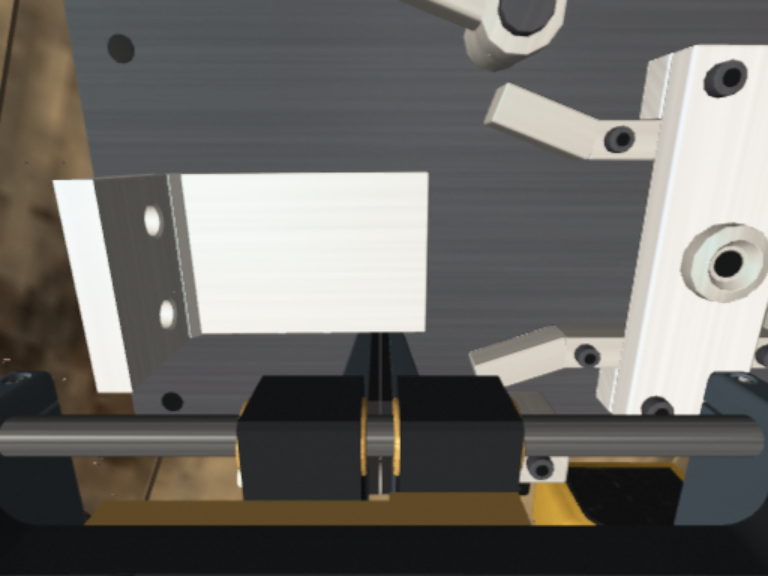

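```bash
python3 - <<'E'
from wr import *
C=cam("wrist")
for n,uv,z in(("FL",(428,172),25),("FR",(425,331),25),("baseR",(190,337),25),("baseL",(170,174),25),("RL",(55,181),70),("RR",(98,392),70),("railL",(486,122),29),("railR",(480,384),29)):
    w=ray(C,np.array(uv)/1.5,z);print(n,w[:2].round(1),np.round(w2j(w),1))
E
```

```text
FL [658.5 176. ] [-35.7  29.4]
FR [651.4 117.4] [-35.1 -29.8]
baseR [561.1 126.7] [-125.9  -32.2]
baseL [569.5 187.1] [-125.4   28.8]
RL [560.3 188. ] [-134.6   28.5]
RR [552.7 128.9] [-134.5  -31.1]
railL [678.6 189.5] [-17.6  45.3]
railR [670.2  94.2] [-13.5 -50.3]
```

>>> send_rows --plan '[[[-2.5, -18, 0], [0, 0, 0], 255], [[0, 0, 40], [0, 0, 0], 255], [[0, 0, 40], [0, 0, 0], 255], [[-49, 40, 0], [0, 0, 0], 255], [[-48.5, 39.5, 0], [0, 0, 0], 255], [[0, 0, 0], [0, 0, 0], 255], [[0, 0, -35], [0, 0, 0], 255], [[0, 0, -35], [0, 0, 0], 255], [[0, 0, -8], [0, 0, 0], 255], [[0, 0, 0], [0, 0, 0], 255]]'

```text
time_s: 5.72
tcp_pos: [532.2, 160.5, 27.5]
orientation: [-2.362, -2.072, 0.001]
contact_force: [-0.3, -0.8, -0.6]
width: 0.5
```

>>> send_rows --plan '[[[6.1, 0.4, 0], [0, 0, 0], 255], [[4, -0.5, 0], [0, 0, 0], 255], [[4, -0.5, 0], [0, 0, 0], 255], [[6, -0.8, 0], [0, 0, 0], 255], [[6, -0.8, 0], [0, 0, 0], 255], [[6, -0.8, 0], [0, 0, 0], 255], [[6, -0.8, 0], [0, 0, 0], 255], [[6, -0.8, 0], [0, 0, 0], 255], [[6, -0.8, 0], [0, 0, 0], 255], [[6, -0.8, 0], [0, 0, 0], 255]]'

```text
time_s: 6.98
tcp_pos: [588.3, 154.9, 27.4]
orientation: [-2.361, -2.072, -0.0]
contact_force: [-1.8, 0.4, 1.0]
width: 0.6
```

```bash
python3 - <<'E'
from wr import *
s=robot.state();C=cam("wrist");print(s["contact_force"],w2j(s["tcp_pos"]))
im=optics.capture("wrist")[:,:,::-1];cv2.imwrite("pics/w4.png",cv2.resize(im,None,fx=1.5,fy=1.5))
E
```

```text
[-1.80248012  0.36471484  0.97371639] [np.float64(-102.57414249957057), np.float64(-0.7171311820016957)]
```

View pics/w4.png

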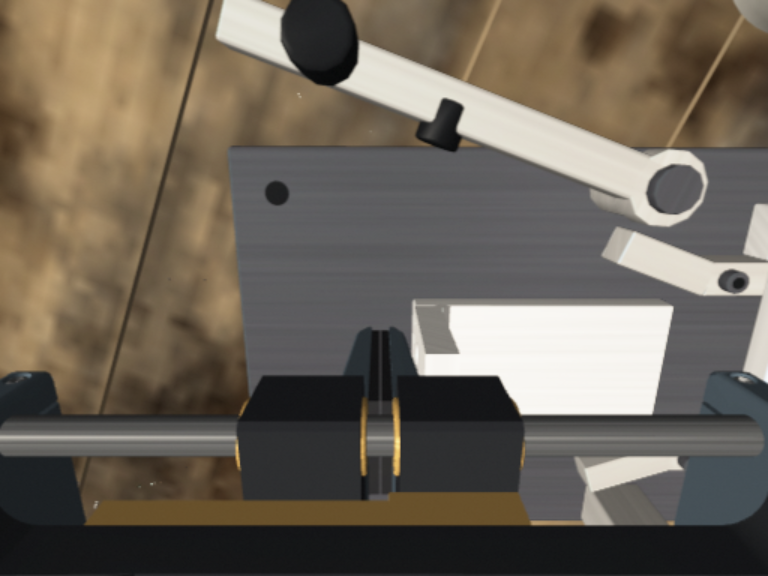

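>>> send_rows --plan '[[[4, -0.5, 0], [0, 0, 0], 255], [[4, -0.5, 0], [0, 0, 0], 255], [[4, -0.5, 0], [0, 0, 0], 255], [[4, -0.5, 0], [0, 0, 0], 255], [[5, -0.6, 0], [0, 0, 0], 255], [[5, -0.6, 0], [0, 0, 0], 255], [[5, -0.7, 0], [0, 0, 0], 255], [[5, -0.7, 0], [0, 0, 0], 255]]'

```text
time_s: 8.02
tcp_pos: [624.2, 150.3, 27.4]
orientation: [-2.361, -2.072, 0.0]
contact_force: [-0.5, 0.2, -0.2]
width: 0.5
```

>>> send_rows --plan '[[[5, -0.6, 0], [0, 0, 0], 255], [[5, -0.7, 0], [0, 0, 0], 255], [[5, -0.6, 0], [0, 0, 0], 255], [[5, -0.7, 0], [0, 0, 0], 255], [[5, -0.6, 0], [0, 0, 0], 255], [[5, -0.7, 0], [0, 0, 0], 255], [[5, -0.6, 0], [0, 0, 0], 255], [[3, -0.4, 0], [0, 0, 0], 255]]'

```text
time_s: 9.02
tcp_pos: [662.3, 145.4, 27.4]
orientation: [2.361, 2.072, 0.0]
contact_force: [-1.9, 0.4, 1.1]
width: 0.2
```

>>> send_rows --plan '[[[3, -0.4, 0], [0, 0, 0], 255], [[3, -0.4, 0], [0, 0, 0], 255], [[2, -0.3, 0], [0, 0, 0], 255], [[2, -0.2, 0], [0, 0, 0], 255], [[0, 0, 0], [0, 0, 0], 255]]'

```text
time_s: 9.65
tcp_pos: [672.1, 144.1, 27.4]
orientation: [2.361, 2.072, 0.0]
contact_force: [0.6, 0.0, 0.1]
width: 0.7
```

>>> send_rows --plan '[[[1, -0.1, 0], [0, 0, 0], 255], [[1, -0.1, 0], [0, 0, 0], 255], [[0, 0, 0], [0, 0, 0], 255]]'

```text
time_s: 10.02
tcp_pos: [674.0, 143.9, 27.4]
orientation: [2.361, 2.072, 0.0]
contact_force: [-0.3, -0.2, 0.4]
width: 1.0
```

>>> send_rows --plan '[[[1, -0.1, 0], [0, 0, 0], 255], [[1, -0.2, 0], [0, 0, 0], 255], [[0, 0, 0], [0, 0, 0], 255]]'

```text
time_s: 10.4
tcp_pos: [676.0, 143.6, 27.4]
orientation: [2.361, 2.072, 0.0]
contact_force: [-0.8, 0.6, -0.1]
width: 0.3
```

>>> send_rows --plan '[[[0.8, -0.1, 0], [0, 0, 0], 255], [[0, 0, 0], [0, 0, 0], 255]]'

```text
time_s: 10.65
tcp_pos: [676.8, 143.5, 27.4]
orientation: [2.361, 2.072, 0.0]
contact_force: [-1.3, 0.1, -0.8]
width: 0.5
```

>>> send_rows --plan '[[[0.8, -0.1, 0], [0, 0, 0], 255], [[0, 0, 0], [0, 0, 0], 255]]'

```text
time_s: 10.9
tcp_pos: [677.0, 143.5, 27.3]
orientation: [-2.361, -2.072, 0.001]
contact_force: [-4.7, 2.2, 2.3]
width: 0.6
```

>>> send_rows --plan '[[[0.8, -0.1, 0], [0, 0, 0], 255], [[0, 0, 0], [0, 0, 0], 255]]'

```text
time_s: 11.15
tcp_pos: [677.1, 143.5, 27.2]
orientation: [-2.36, -2.071, 0.003]
contact_force: [-10.0, 3.1, 6.9]
width: 0.3
```

>>> send_rows --plan '[[[0.8, -0.1, 0], [0, 0, 0], 255], [[0, 0, 0], [0, 0, 0], 255]]'

```text
time_s: 11.4
tcp_pos: [677.1, 143.4, 27.0]
orientation: [-2.359, -2.071, 0.005]
contact_force: [-15.9, 2.9, 10.1]
width: 0.9
```

>>> send_rows --plan '[[[-15, 2, 0], [0, 0, 0], 255], [[-17, 2, 0], [0, 0, 0], 255], [[0, 0, 45], [0, 0, 0], 255], [[0, 0, 45], [0, 0, -0.16], 255], [[-4, 14, 0], [0, 0, -0.176], 255], [[-4, 14, 0], [0, 0, -0.176], 255], [[-4, 14, 0], [0, 0, -0.176], 255], [[-4, 14, 0], [0, 0, -0.176], 255], [[-4, 14, 0], [0, 0, -0.176], 255], [[-4, 14, 0], [0, 0, -0.176], 255]]'

```text
time_s: 12.65
tcp_pos: [622.2, 231.6, 117.3]
orientation: [3.123, 0.343, 0.0]
contact_force: [-0.1, 0.7, 0.9]
width: 0.4
```

>>> send_rows --plan '[[[-5, 16, 0], [0, 0, -0.176], 255], [[-5, 16, 0], [0, 0, -0.176], 255], [[-5, 16, 0], [0, 0, -0.176], 255], [[-5, 16, 0], [0, 0, -0.176], 255], [[0, 0, 0], [0, 0, 0], 255], [[0, 0, 0], [0, 0, 0], 255]]'

```text
time_s: 13.4
tcp_pos: [602.9, 294.8, 117.3]
orientation: [3.053, -0.739, 0.0]
contact_force: [0.0, -0.6, 0.2]
width: 0.6
```

```bash
python3 - <<'E'
from wr import *
s=robot.state();R=Ro.from_rotvec(s["orientation"]).as_matrix();print(s["tcp_pos"],w2j(s["tcp_pos"]),s["joint_positions"][5],"jaw yaw in jig",np.arctan2(R[1,1],R[0,1])+.13)
b=[]
for c in("wrist","scene","side"):
    C=cam(c);im=optics.capture(c)[:,:,::-1]
    if c=="wrist":cv2.imwrite("pics/w5.png",cv2.resize(im,None,fx=1.5,fy=1.5))
    else:
        u,v=proj(C,[[690,150,20]])[0].astype(int);b.append(cv2.resize(im[v-45:v+45,u-60:u+60],(400,300),interpolation=2))
    for l in("latch_knob","bracket_front","bracket"):
        print(c,l,[(np.round(d["xyz"],1).tolist(),np.round(w2j(d["xyz"]),1).tolist(),round(d["p"],2)) for d in models.tip_of(c,l)[:1]])
cv2.imwrite("pics/ss.png",np.hstack(b))
E
```

```text
[602.87253015 294.7960012  117.34965578] [np.float64(-106.26012356151105), np.float64(139.90156546496283)] 2.4658768139245097 jaw yaw in jig -1.91569172234479
wrist latch_knob [([589.5, 264.5, 64.5], [-115.6, 108.1], 0.96)]
wrist bracket_front []
wrist bracket [([587.0, 264.5, 65.4], [-118.1, 107.8], 0.53)]
scene latch_knob [([589.1, 268.0, 61.9], [-116.4, 111.5], 0.69)]
scene bracket_front [([790.3, 129.6, 12.5], [101.0, 0.4], 0.57)]
scene bracket [([738.4, 136.2, 12.8], [48.7, 0.2], 0.6)]
side latch_knob [([586.2, 264.9, 61.4], [-118.9, 108.1], 0.77)]
side bracket_front [([731.6, 11.0, -0.7], [58.2, -124.8], 0.74)]
side bracket [([738.6, 131.5, 14.9], [49.5, -4.4], 0.63)]
```

View pics/w5.png

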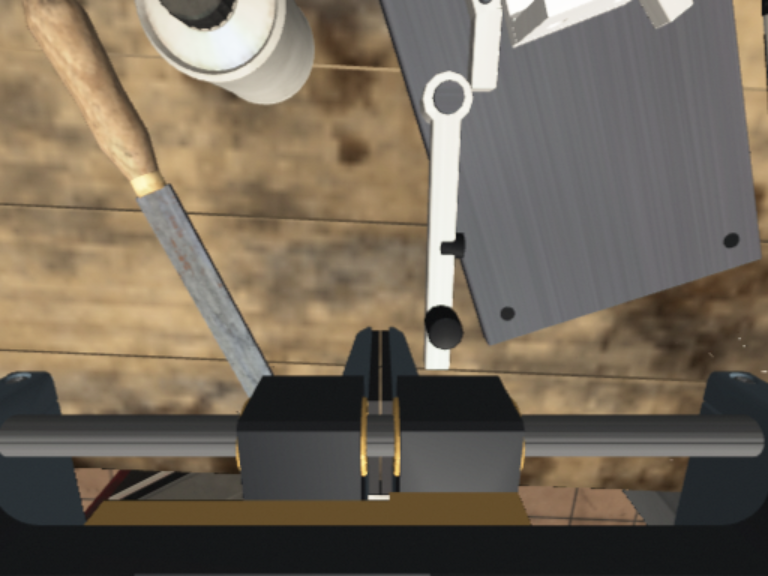

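View pics/ss.png

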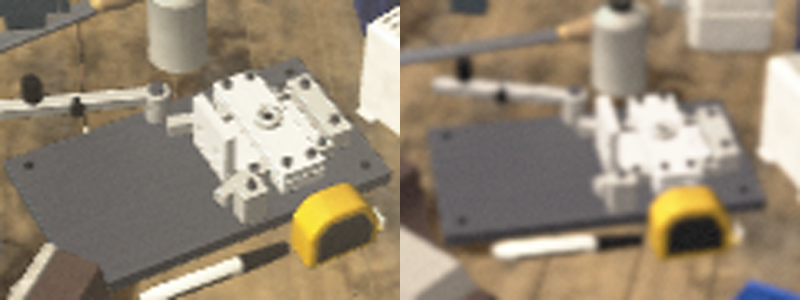

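```bash
python3 - <<'E'
from wr import *
def tcp(th,g=22.5):
    p=np.array([-14-110*np.cos(th)-g*np.sin(th),72-110*np.sin(th)+g*np.cos(th)]);return np.array(j2w(*p,0)[:2])
prev=np.array([602.9,294.8]);
for th in [-.348]+list(np.arange(-.25,1.51,.1))+[1.52,1.55,1.57,1.6]:
    q=tcp(th);d=np.round(q-prev,1);prev=prev+d;print(round(th,2),d.tolist(),prev.round(1).tolist())
E
```

```text
-0.35 [-4.7, -8.7] [598.2, 286.1]
-0.25 [-6.5, -8.9] [591.7, 277.2]
-0.15 [-5.6, -9.7] [586.1, 267.5]
-0.05 [-4.7, -10.2] [581.4, 257.3]
0.05 [-3.7, -10.6] [577.7, 246.7]
0.15 [-2.6, -10.9] [575.1, 235.8]
0.25 [-1.5, -11.1] [573.6, 224.7]
0.35 [-0.3, -11.2] [573.3, 213.5]
0.45 [0.8, -11.2] [574.1, 202.3]
0.55 [1.8, -11.1] [575.9, 191.2]
0.65 [3.0, -10.8] [578.9, 180.4]
0.75 [4.1, -10.5] [583.0, 169.9]
0.85 [5.0, -10.0] [588.0, 159.9]
0.95 [6.1, -9.5] [594.1, 150.4]
1.05 [6.9, -8.8] [601.0, 141.6]
1.15 [7.8, -8.0] [608.8, 133.6]
1.25 [8.6, -7.3] [617.4, 126.3]
1.35 [9.2, -6.4] [626.6, 119.9]
1.45 [9.9, -5.4] [636.5, 114.5]
1.52 [7.1, -3.2] [643.6, 111.3]
1.55 [3.2, -1.2] [646.8, 110.1]
1.57 [2.1, -0.7] [648.9, 109.4]
1.6 [3.2, -1.1] [652.1, 108.3]
```

>>> send_rows --plan '[[[0, 0, -30], [0, 0, 0], 255], [[0, 0, -24], [0, 0, 0], 255], [[0, 0, 0], [0, 0, 0], 255]]'

```text
time_s: 14.38
tcp_pos: [601.8, 294.6, 61.2]
orientation: [3.05, -0.745, -0.005]
contact_force: [-0.6, -0.5, -0.2]
width: 0.3
```

>>> send_rows --plan '[[[-4.7, -8.7, 1], [0, 0, 0], 255], [[-6.5, -8.9, 0], [0, 0, 0.1], 255], [[-5.6, -9.7, 0], [0, 0, 0.1], 255], [[-4.7, -10.2, 0], [0, 0, 0.1], 255], [[-3.7, -10.6, 0], [0, 0, 0.1], 255], [[-2.6, -10.9, 0], [0, 0, 0.1], 255], [[-1.5, -11.1, 0], [0, 0, 0.1], 255], [[0, 0, 0], [0, 0, 0], 255]]'

```text
time_s: 15.38
tcp_pos: [574.1, 224.5, 65.5]
orientation: [-3.136, -0.187, -0.002]
contact_force: [0.7, -0.8, 0.8]
width: 0.2
```

```bash
python3 - <<'E'
from wr import *
s=robot.state();print(s["tcp_pos"],s["contact_force"],s["joint_positions"].round(2))
im=optics.capture("wrist")[:,:,::-1];cv2.imwrite("pics/w6.png",cv2.resize(im,None,fx=1.2,fy=1.2))
for d in models.tip_of("wrist","latch_knob")[:2]:
    j=w2j(d["xyz"]);print(np.round(d["xyz"]),d["p"],np.round(j),"theta",np.arctan2(72-j[1],-14-j[0]))
E
```

```text
[574.06792706 224.53949687  65.48274116] [ 0.70270485 -0.78748945  0.84051441] [ 0.34  0.47  1.95 -0.    0.72  1.79]
[576. 203.  63.] 0.84 [-121.   45.] theta 0.24680101484984848
```

View pics/w6.png

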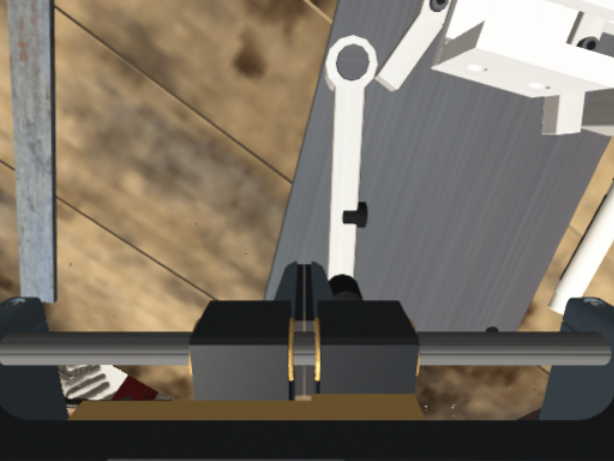

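>>> send_rows --plan '[[[-0.3, -11.2, -1], [0, 0, 0.1], 255], [[0.8, -11.2, 0], [0, 0, 0.1], 255], [[1.8, -11.1, 0], [0, 0, 0.1], 255], [[3, -10.8, 0], [0, 0, 0.1], 255], [[4.1, -10.5, 0], [0, 0, 0.1], 255], [[5, -10, 0], [0, 0, 0.1], 255], [[6.1, -9.5, 0], [0, 0, 0.1], 255], [[6.9, -8.8, 0], [0, 0, 0.1], 255], [[7.8, -8, 0], [0, 0, 0.1], 255]]'

```text
time_s: 16.6
tcp_pos: [609.2, 134.2, 63.6]
orientation: [-2.74, -1.537, -0.0]
contact_force: [-1.3, 0.9, 1.0]
width: 0.4
```

>>> send_rows --plan '[[[8.6, -7.3, 0], [0, 0, 0.1], 255], [[9.2, -6.4, 0], [0, 0, 0.1], 255], [[5, -2.7, 0], [0, 0, 0.1], 255], [[4.9, -2.7, 0], [0, 0, 0], 255], [[3.5, -1.6, 0], [0, 0, 0.07], 255], [[3.6, -1.6, 0], [0, 0, 0], 255], [[0, 0, 0], [0, 0, 0], 255]]'

```text
time_s: 17.48
tcp_pos: [644.1, 111.8, 63.5]
orientation: [2.415, 2.009, 0.001]
contact_force: [-0.4, 0.5, -0.6]
width: 0.4
```

>>> send_rows --plan '[[[1.6, -0.6, 0], [0, 0, 0.04], 255], [[1.6, -0.6, 0], [0, 0, 0], 255], [[1, -0.3, 0], [0, 0, 0], 255], [[0, 0, 0], [0, 0, 0], 255]]'

```text
time_s: 17.98
tcp_pos: [648.1, 110.3, 63.4]
orientation: [2.372, 2.06, 0.0]
contact_force: [-0.5, 0.1, -0.0]
width: 0.9
```

>>> send_rows --plan '[[[1, -0.1, 0], [0, 0, 0], 255], [[1, -0.1, 0], [0, 0, 0], 255], [[0, 0, 0], [0, 0, 0], 255]]'

```text
time_s: 18.35
tcp_pos: [650.1, 110.0, 63.4]
orientation: [2.371, 2.06, 0.0]
contact_force: [-0.9, -0.3, -0.7]
width: 0.4
```

>>> send_rows --plan '[[[1, -0.1, 0], [0, 0, 0], 255], [[0, 0, 0], [0, 0, 0], 255]]'

```text
time_s: 18.6
tcp_pos: [651.1, 109.9, 63.4]
orientation: [2.371, 2.061, 0.0]
contact_force: [-1.1, -1.2, -0.1]
width: 0.7
```

>>> send_rows --plan '[[[1, -0.1, 0], [0, 0, 0], 255], [[0, 0, 0], [0, 0, 0], 255]]'

```text
time_s: 18.85
tcp_pos: [652.1, 109.9, 63.4]
orientation: [2.371, 2.061, 0.0]
contact_force: [-0.7, -0.7, 0.1]
width: -0.0
```

>>> send_rows --plan '[[[1, -0.1, 0], [0, 0, 0], 255], [[0, 0, 0], [0, 0, 0], 255]]'

```text
time_s: 19.1
tcp_pos: [652.5, 109.7, 63.2]
orientation: [-2.371, -2.06, 0.001]
contact_force: [-5.5, -1.2, 2.9]
width: 0.3
```

```bash
python3 - <<'E'
from wr import *
s=robot.state();print(s["tcp_pos"],w2j(s["tcp_pos"]),s["contact_force"])
C=cam("wrist");im=optics.capture("wrist")[:,:,::-1];cv2.imwrite("pics/w7.png",cv2.resize(im,None,fx=1.5,fy=1.5))
for c in("wrist","scene","side"):
  if c!="wrist":optics.capture(c)
  for d in models.tip_of(c,"latch_knob")[:1]:
    j=w2j(d["xyz"]);print(c,np.round(d["xyz"]),d["p"],np.round(j),"theta",np.arctan2(72-j[1],-14-j[0]))
E
```

```text
[652.53744392 109.72290574  63.24461334] [np.float64(-33.022495560318), np.float64(-37.17159502985662)] [-5.52563739 -1.16163737  2.91056366]
wrist [672. 104.  64.] 0.59 [-13. -40.] theta 1.5770965011234788
scene [674. 108.  61.] 0.47 [-11. -36.] theta 1.594051429203932
side [671. 107.  62.] 0.63 [-14. -37.] theta 1.5691740785563693
```

View pics/w7.png

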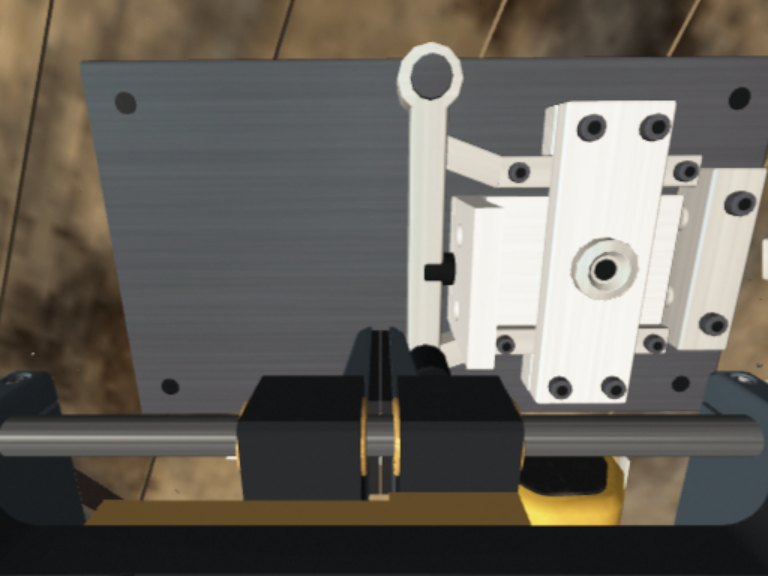

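>>> send_rows --plan '[[[0.8, -0.1, 0], [0, 0, 0], 255], [[0, 0, 0], [0, 0, 0], 255]]'

```text
time_s: 19.65
tcp_pos: [652.8, 109.6, 63.2]
orientation: [-2.37, -2.06, 0.003]
contact_force: [-9.5, 0.3, 4.1]
width: 0.2
```

>>> send_rows --plan '[[[-6, 0.8, 0], [0, 0, 0], 255], [[-20, 2.6, 0], [0, 0, 0], 255], [[0, 0, 50], [0, 0, 0], 255], [[-20, 0, 60], [0, 0, 0], 255], [[-20, 0, 60], [0, 0, 0], 255], [[0, 0, 0], [0, 0, 0], 255], [[0, 0, 0], [0, 0, 0], 255]]'

```text
time_s: 20.52
tcp_pos: [588.3, 113.1, 231.9]
orientation: [2.371, 2.06, 0.001]
contact_force: [0.6, 0.1, -0.1]
width: 0.3
```

```bash
python3 - <<'E'
from wr import *
C=cam("wrist");im=optics.capture("wrist")[:,:,::-1];cv2.imwrite("pics/w8.png",cv2.resize(im,None,fx=1.5,fy=1.5))
for l in("latch_knob","bracket","bracket_front"):
  for d in models.tip_of("wrist",l)[:1]:
    j=w2j(d["xyz"]);print(l,np.round(d["xyz"]),d["p"],np.round(j),"theta",np.arctan2(72-j[1],-14-j[0]))
E
```

```text
latch_knob [670. 102.  64.] 0.75 [-15. -43.] theta 1.5632625856882307
bracket [739. 139.  18.] 0.67 [49.  3.] theta 2.3097859035278265
bracket_front [790. 128.  15.] 0.68 [100.  -1.] theta 2.5729844999603886
```

View pics/w8.png

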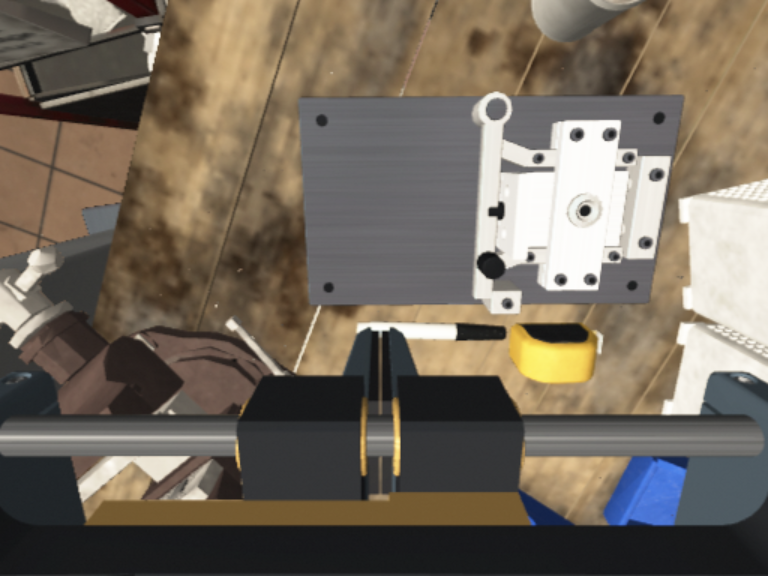

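The picture shows the latch bar closed across the channel onto the keeper (knob at 491,264), the bracket under the bridge at the stop, and the marker, tape measure and can undisturbed.

```bash
python3 -c "
from workcell import ticket;print(ticket.sign_off())"
```

```text
the job is handed in; nothing more can be done
None
```

The bracket is home against the end stop, the latch is fully closed behind it, and I handed the job in at about 20.6 s of the 59 s allowed.

**What I did:**
- I squared and centred the bracket with a light side push at its front. It had started about 8 mm off centre and 0.11 rad askew.
- I pushed it from behind under the bridge until it stopped. The wrist force rose to about 19 N, with the latch still open at about -0.35 rad.
- I backed off and swung the latch by its knob along its arc until the bar met its stop at about 10 N, then withdrew clear.

**Last checks:**
- **Bracket:** the networks put its front edge at jig x of about 100 and y of about -1 mm.
- **Latch:** its angle read 1.56 rad after I withdrew. Before that the three cameras gave 1.57 to 1.59 rad.
- **Other things:** the marker and tape measure are undisturbed in the last picture, and the part of the oil can in view looks so too. The file and the drilled bracket were out of its view; the arm met no unexpected force on the way.

**Disagreements:**
- One side-camera report of the bracket's front edge was really the tape measure, so I ignored it.
- After the bracket reached the stop, that same camera put its centre at y = -4 mm, while the scene camera said 0.
- The knob met its stop 3 mm further on than I had worked out. That is within the error of the finger thickness and the calibration.

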